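# Load two tape rolls into the bench rack in order and lock them in

## Task

Load the plywood tape rack through its open end: of the two tape rolls lying before its mouth, first the narrow one, all the way to the back under the low roof, then the wide roll fully home behind it under the high roof, both lying flat. Then press the wooden keeper knob beside the mouth fully down so that the rolls are locked in, and leave the other things on the table where they stand.

Things in the scene. Friction and masses are not known exactly. Their poses are not given: they have to be found in the camera images.
- rack: Plywood tape rack, 250 long, 140 wide, 66 mm high, fixed, no floor: rolls slide on the table. Origin on the table at its middle. +x is the way in: mouth at x = -125 mm (flared lead-ins to -146), end wall's inner face at x = +115. Channel y = -61 to +61 mm. Over it, roof lips along both sides leave an open slot y = -30 to +30 along its whole length for fingers standing in a roll's core.
- rear_home (a point): Point on the table, at rack x = +60 mm, y = 0: where the narrow roll's centre is when fully home against the end wall. The low rear roof (underside 32 mm, top 40 mm above the table) runs from rack x = -9 to +115 mm; only the narrow roll passes under it. Side and end walls are 58 mm high.
- front_home (a point): Point on the table, at rack x = -56 mm, y = 0: where the wide roll's centre is when fully home against the front edge of the low roof. The high front roof (underside 58 mm, top 66 mm above the table) runs from rack x = -125 to -9 mm.
- keeper (a joint): Keeper pressed straight down beside the mouth: 0 = up (mouth free), 0.034 m = fully down (steel tongue across one side of the mouth, no roll passes). It needs about 3 N, stays where it is left, and starts 0 to 3 mm down. It cannot go down onto a roll: the wide roll must be home first.
- keeper_top (a point): Centre of the flat top of the keeper's round wooden knob (32 mm diameter, 12 mm thick, on a 10 mm stem), at rack x = -112 mm, y = +70 mm; 112 mm above the table when up, 78 mm when fully down. Its tongue, 12 mm wide and 8 mm thick, reaches inward to y = +34 mm; underside 62 mm above the table when up.
- narrow_center (a point): Narrow tape roll, lying flat on the table, 104 mm in diameter (112 mm over its corners at most), 25 mm high, open core 74 mm in diameter, wall about 14 mm thick, 0.12 kg. The point is at its centre, half-way up; z axis up.
- wide_center (a point): Wide tape roll, lying flat on the table, 106 mm in diameter (112 mm over its corners at most), 52 mm high, open core 74 mm in diameter, wall about 14 mm thick, 0.12 kg. The point is at its centre, half-way up; z axis up.
- bottle: White glue bottle with a red cap, 58 mm in diameter, 176 mm high, beyond the rack's end; bystander. Origin at the centre of its underside.
- cell: Small faceted plywood cell, 71x80x67 mm, just beyond the rolls; bystander. Origin at the centre of its underside.
- sander: Cork sanding block, 61x100x31 mm, beyond the rack's end; bystander. Origin at the centre of its underside.

How it is judged:
On the way, in this order (a step that is already met when the one before it is completed fails the run):
1. the narrow roll lies flat under the low rear roof (x of narrow_center in the frame of rack above 0.01 m and y of narrow_center in the frame of rack between -0.015 and 0.015 m and height (world z) of narrow_center below 0.02 m), for 0.2 s.
2. the wide roll is home under the high front roof (x of wide_center in the frame of rack above -0.072 m and y of wide_center in the frame of rack between -0.015 and 0.015 m and height (world z) of wide_center below 0.034 m and angle between wide_center's own z axis and vertical below 0.1 rad and linear speed of tape_wide below 0.02 m/s), for 0.2 s.
At the end, for the whole second after the job is handed in: Narrow roll flat and still under the low roof, centre at x over +35 mm in the rack's frame; wide roll flat and still under the high roof, centre at x over -72 mm; both within 15 mm of the centre line; keeper at least 28 mm down (all of step 2 and x of narrow_center in the frame of rack above 0.035 m and y of narrow_center in the frame of rack between -0.015 and 0.015 m and height (world z) of narrow_center below 0.02 m and angle between narrow_center's own z axis and vertical below 0.1 rad and linear speed of tape_narrow below 0.02 m/s and value of joint keeper above 0.028 m); the robot touches nothing.
It fails at once if a bystander (glue bottle, plywood cell, sanding block) is moved by more than 40 mm (distance of any of bottle, cell, sander from where it was at the start of the episode above 0.04 m).
It also fails if it takes over 72 s, if anything falls off the work surface, if the arm or the gripper's body presses on something with over 40 N, if the wrist force passes 120 N, or if a joint passes its speed limit or range.

## Robot

A 7-joint arm with a two-finger parallel gripper is mounted at the origin on a cart in front of the work surface, level with it; the furniture and walls round the work are solid. World frame = base frame: x ahead of the robot, y to its left, z up, the work surface at z = 0. Lengths are in m, angles in rad, forces in N, time in s.
With the tool pointing down it reaches from about 0.35 to 0.9 m from the base axis. Payload 19.9 kg.
Tool frame: the origin (TCP) lies at the very end of the fingers, on their centre line; the grasp point (between the pads) lies 19 mm behind it (robot.grip_depth is the distance from the TCP to the grasp point, in m); z points along the fingers, x is the direction in which the jaws open and shut, and the axes are right-handed (so a half turn about z gives the same grasp; the last joint's range is limited). The gripper opens to 85 mm and grips with 20 to 120 N. Pads are 22 mm wide; open, the fingers measure 114 mm over their backs; the gripper's body (76 mm by 85 mm) begins 54 mm behind the grasp point. The pads swing forward as they close: fully open they stand 13 mm farther back than shut.
Start: joints at [1.171, 0.417, -0.01, 1.614, 0.005, 1.111, -0.053], TCP at [0.219, -0.585, 0.231] pointing down, gripper open.
Joint ranges: [-2.81, 2.81], [-0.39, 2.02], [-1.27, 1.25], [0.06, 2.57], [-1.19, 4.33], [0.19, 2], [-2.82, 2.82]. Speed limits (rad/s): [1.89, 1.89, 2.39, 2.39, 3.01, 3.01, 3.01].

## Interface

Orientations are given as a rotation vector (axis times angle).
In Python, from plant import robot gives the robot as it stands.
- The arm moves only by the tool arm_command, never from a script. Its argument "rows" is one flat list of numbers, 7 for each row, row after row: the turn, a rotation vector about the tool's x, y, z scaled (see below), then the shift along the tool's x, y, z scaled (see below), then the gripper command: -1 is shut, 1 is fully open, values between are in proportion. A call has exactly 10 rows; each row is the pose to reach, as a shift and turn from the pose commanded when the call began, along the tool's axes at that moment, turning the shorter way round; what a row does not reach only later rows make up. The controller multiplies each number of a shift by 0.4 m and each number of a turn by 180 degrees. A row lasts 1/8 s, in which the tool goes at most 62.5 mm and 10.7 degrees, less where a joint would pass 70% of its speed; a pose out of reach is approached as far as the arm can. A call with a number of a shift or a turn outside -1 to 1 is refused whole. A call with a gripper value outside its range is refused whole. The fingers move at their own pace and stop on an object; the grip force is fixed at half the most. Time passes only in rows, so rows that repeat a pose let the fingers close, or fill a call up. It gives the time, the measured TCP pose, the force and the opening at its end, in the units of the state.
- robot.read_state(): the state, without advancing time (a new reading comes with each control period).
- robot.camera(name): name is "side" or "top" or "wrist"; returns the picture (420x560x3 uint8, blue, green, red); there is no depth.
- robot.camera_params(name): a dict with "fx", "fy", "cx", "cy" (pixels), "extrinsics" (4x4, takes a point from world to camera coordinates). Camera axes: x right, y down, z forward; pixel columns grow to the right and rows downward; lengths in m; the calibration is good to about 2 mm. A picture is of the moment at which its call begins: read the wrist's pose just before it. camera_params takes no time and is no camera call; for the wrist camera it gives the pose at the moment of the call.
- robot.hand_in(): hands the job in, once; it reports no verdict.
Trained networks look in the newest picture that a camera, given by its name, has taken for a name from the list of things; names that differ only in an ending like _2 or _b are one class to them, and where a whole thing is asked for, a point or a joint stands for the part that bears it (a point fixed in the world has none). Each returns a list of dicts, best first, with "p" (0 to 1); they miss things now and then, are a little off and sometimes report something else, mostly with a low value. They report only what shows in the picture. A call takes as long as a camera call.
- robot.silhouettes(name, camera): "mask" (420x560 bool, what is visible of it).
- robot.pinpoint(name, camera): "point" ([x, y, z] in m, in the coordinates of the camera as it stood for that picture, good to about 4 mm: a listed point, or the origin of a listed thing).
The state is a dict: "time_s": time; "joint_positions": joint angles; "dq": joint speeds; "joint_efforts": joint torques, N m; "tool_pos": TCP position; "ee_rot": TCP orientation; "contact_force": force on the tool from outside, world axes, zero at the start; "ft_torque": the same for the moment, N m; "opening": finger opening in m.
Only numpy, scipy, OpenCV 4.12 (cv2) and the standard library are available. Lean on these libraries where they do the work, as an engineer would, in place of code of your own. Each camera call takes 0.05 s, during which the arm holds its last target. There are 200 camera calls.

## Working session

There is one attempt and no reset: what is moved stays moved. The work goes in short steps, Python scripts to look and compute and a tool call to move; the robot and the scene stay as the last step left them, time stands still between calls to the robot, and variables do not carry over. Pictures are saved under pics/ and viewed, about 8 in all and at most 12, crops included, and the job is handed in when it is done.

Besides the shell and the picture viewer there is one more tool, called after "Call:" as a command line: name --argument value ..., lists and objects as JSON in quotes. arm_command: Moves the arm, as the interface text tells. Shifts and turns lie within -1 to 1; 1 stands for 0.4 m of shift or 180 degrees of turn. Its arguments: {"type":"object","properties":{"rows":{"type":"array"}},"required":["rows"]}

```bash
mkdir -p pics; ls
cat > h.py <<'E'
import numpy as np, cv2
from plant import robot
from scipy.spatial.transform import Rotation as R
def pin(name,cam):
    E=np.array(robot.camera_params(cam)["extrinsics"]); out=[]
    for d in robot.pinpoint(name,cam)[:2]:
        p=np.linalg.inv(E)@np.r_[d["point"],1]; out.append((round(d["p"],2),p[:3].round(4)))
    return out
def shift(target):  # world target-> tool axes units
    s=robot.read_state(); return (R.from_rotvec(s["ee_rot"]).as_matrix().T@(np.array(target)-s["tool_pos"]))/0.4
E
python3 - <<'E'
from h import *
s=robot.read_state(); print(s["time_s"],s["tool_pos"],s["ee_rot"]);print(R.from_rotvec(s["ee_rot"]).as_matrix().round(3))
ims=[]
for c in ("top","side"):
    im=robot.camera(c); cv2.imwrite(f"pics/{c}0.png",im)
    for n in ("rack","rear_home","front_home","keeper_top","narrow_center","wide_center","bottle","cell","sander"):
        print(c,n,pin(n,c))
E
```

```text
pics
0.0 [ 0.21935133 -0.58487649  0.23067621] [-2.58168135e+00  1.78900482e+00  1.60640773e-03]
[[ 0.351 -0.936 -0.   ]
 [-0.936 -0.351  0.001]
 [-0.001  0.    -1.   ]]
top rack [(0.85, array([ 4.612e-01,  2.480e-02, -3.000e-04])), (0.19, array([ 0.6839, -0.4123,  0.0015]))]
top rear_home [(0.19, array([0.3949, 0.2478, 0.0053]))]
top front_home [(0.26, array([ 0.4621,  0.0253, -0.0034]))]
top keeper_top [(0.58, array([ 0.3894, -0.0824,  0.1042]))]
top narrow_center [(0.83, array([ 0.5803, -0.3377,  0.0128]))]
top wide_center [(0.68, array([ 0.4297, -0.418 ,  0.0285]))]
top bottle [(0.91, array([0.4606, 0.3104, 0.0023]))]
top cell [(0.77, array([ 0.6825, -0.4139,  0.0021]))]
top sander [(0.71, array([0.3962, 0.2491, 0.001 ]))]
side rack [(0.63, array([0.4684, 0.0253, 0.0009]))]
side rear_home [(0.67, array([4.676e-01, 8.500e-02, 3.000e-04]))]
side front_home []
side keeper_top [(0.44, array([ 0.3862, -0.0779,  0.1094]))]
side narrow_center [(0.36, array([ 0.4665,  0.0272, -0.0022]))]
side wide_center []
side bottle [(0.64, array([ 0.6842, -0.4095, -0.0008])), (0.6, array([ 4.626e-01,  3.109e-01, -1.000e-04]))]
side cell [(0.86, array([ 6.821e-01, -4.094e-01, -6.000e-04]))]
side sander [(0.54, array([0.3974, 0.2488, 0.0011]))]
```

View pics/top0.png

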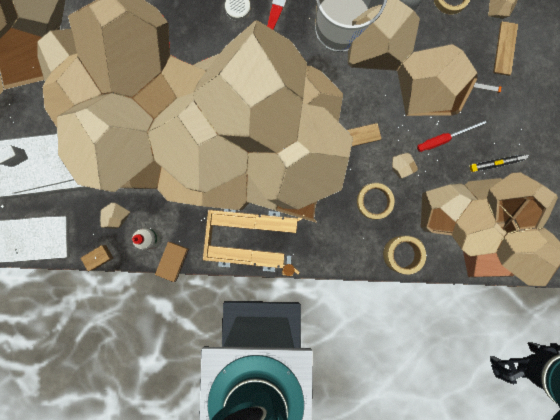

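View pics/side0.png

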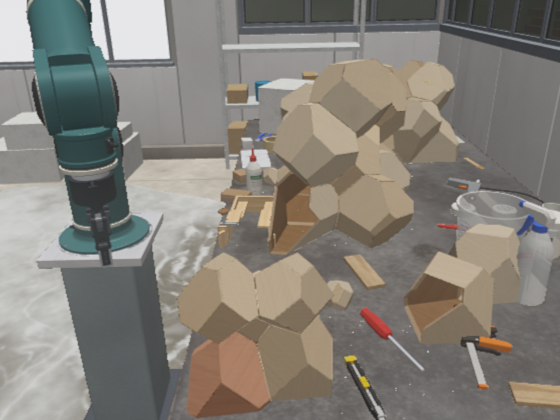

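The top view has the rack at (250,238) with its mouth to the right, the narrow roll at (376,201), the wide roll at (406,254) and the keeper at (290,270). The side view matches this. A pile stands close along the rack's far side. I'll go above the rolls and look again.

Call:
arm_command --rows '[0,0,0.05,-0.15,-0.19,-0.1,-0.3,0,0,0.1,-0.3,-0.38,-0.175,-0.3,0,0,0.14,-0.3,-0.38,-0.175,-0.3,0,0,0.14,-0.3,-0.45,-0.175,-0.3,0,0,0.14,-0.3,-0.6,-0.175,-0.3,0,0,0.14,-0.3,-0.7,-0.175,-0.3,0,0,0.14,-0.3,-0.8,-0.175,-0.3,0,0,0.14,-0.3,-0.8,-0.175,-0.3,0,0,0.14,-0.3,-0.8,-0.175,-0.3,0,0,0.14,-0.3,-0.8,-0.175,-0.3]'

```text
time_s: 2.25
tool_pos: [0.4761, -0.3611, 0.3014]
ee_rot: [2.128, -2.311, 0.0]
contact_force: [-0.8, -0.0, 0.6]
opening: 0.0298
```

Run:
```python
from h import *
s=robot.read_state(); print(s["time_s"],s["tool_pos"],s["opening"],s["contact_force"])
M=R.from_rotvec(s["ee_rot"]).as_matrix();print(M.round(3))
im=robot.camera("wrist"); cv2.imwrite("pics/w1.png",im)
for n in ("narrow_center","wide_center","rack","keeper_top","front_home"): print(n,pin(n,"wrist"))
E=np.linalg.inv(np.array(robot.camera_params("wrist")["extrinsics"]));print(E.round(3))
# rack yaw from top mask
im=robot.camera("top")
d=robot.silhouettes("rack","top")[0]; m=d["mask"]
P=robot.camera_params("top"); E=np.array(P["extrinsics"]);Ei=np.linalg.inv(E); print("topcam",Ei[:3,3])
ys,xs=np.nonzero(m); print(d["p"],cv2.minAreaRect(np.c_[xs,ys].astype(np.float32)))
c=im[190:290,180:320].copy(); c[m[190:290,180:320]]=(c[m[190:290,180:320]]*.8+[50,0,0]).astype(np.uint8)
cv2.imwrite("pics/topc.png",cv2.resize(np.vstack([c]),None,fx=5,fy=5,interpolation=cv2.INTER_CUBIC))
```

```text
2.25 [ 0.47613201 -0.36112754  0.30141088] 0.029836497449854563 [-0.78722203 -0.03247799  0.58699292]
[[-0.082 -0.997 -0.   ]
 [-0.997  0.082 -0.   ]
 [ 0.     0.    -1.   ]]
narrow_center []
wide_center []
rack [(0.9, array([ 0.4598,  0.0252, -0.0007]))]
keeper_top [(0.77, array([ 0.3852, -0.0811,  0.1105]))]
front_home []
[[-0.081 -0.941 -0.327  0.56 ]
 [-0.997  0.076  0.027 -0.367]
 [-0.     0.328 -0.945  0.444]
 [ 0.     0.     0.     1.   ]]
topcam [ 0.47276969 -0.03099745  1.19698438]
0.75 ((251.65469360351562, 241.06077575683594), (95.91987609863281, 64.17433166503906), 3.012787342071533)
```

View pics/w1.png

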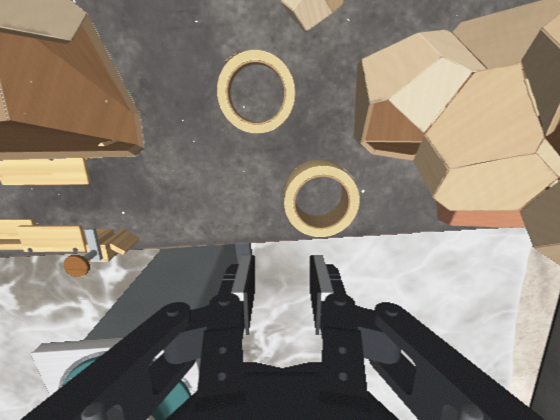

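View pics/topc.png

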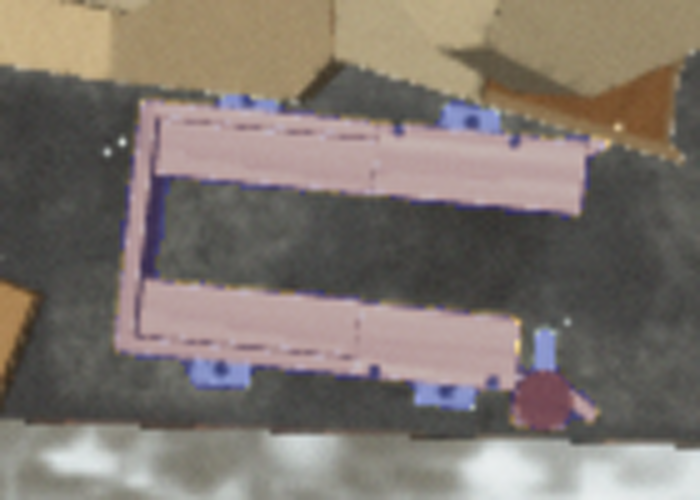

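```bash
cat >> h.py <<'E'
def proj(P,X):
    X=np.atleast_2d(X); c=np.c_[X,np.ones(len(X))]@np.array(P["extrinsics"])[:3].T
    return np.c_[P["fx"]*c[:,0]/c[:,2]+P["cx"],P["fy"]*c[:,1]/c[:,2]+P["cy"]]
def ray(P,uv):
    Ei=np.linalg.inv(np.array(P["extrinsics"])); d=Ei[:3,:3]@[(uv[0]-P["cx"])/P["fx"],(uv[1]-P["cy"])/P["fy"],1]
    return Ei[:3,3],d
def back(P,uv,z):
    o,d=ray(P,uv); return o+d*(z-o[2])/d[2]
E
python3 - <<'E'
from h import *
from scipy.optimize import least_squares
T=robot.camera_params("top"); W=robot.camera_params("wrist")
uv=np.array([[140,100],[117,352],[580,213],[545,400],[160,175],[145,283]])/5+[180,190]
X=np.array([[.125,-.07,.058],[.125,.07,.058],[-.125,-.03,.066],[-.112,.07,.111],[.115,-.03,.04],[.115,.03,.04]])
def w(p): 
    c,s=np.cos(p[2]),np.sin(p[2]); return np.c_[p[0]+c*X[:,0]-s*X[:,1],p[1]+s*X[:,0]+c*X[:,1],X[:,2]]
f=lambda p:(proj(T,w(p))-uv).ravel()
r=least_squares(f,[.46,.025,1.49]);print(r.x,np.degrees(r.x[2]));print(r.fun.reshape(-1,2).round(1))
print("narrow",back(W,(256,91.5),.025),"wide",back(W,(322,200.5),.052))
# pile corner
a,b=(ray(T,(316,221)),ray(W,(142,150)))
t=np.linalg.lstsq(np.c_[a[1],-b[1]],b[0]-a[0],rcond=None)[0];print("pile corner",a[0]+a[1]*t[0],b[0]+b[1]*t[1])
im=robot.camera("top")
for n in ("narrow_center","wide_center"): print(n,pin(n,"top"))
print(robot.read_state()["joint_positions"])
E
```

```text
[0.46192909 0.02076047 1.50036025] 85.96431014687245
[[ 0.2  0.2]
 [-0.4  0.2]
 [ 0.5  0.1]
 [ 0.4  0. ]
 [-0.8 -0. ]
 [ 0.  -0.4]]
narrow [ 0.58236082 -0.33418575  0.025     ] wide [ 0.43139961 -0.41339131  0.052     ]
pile corner [ 0.5179224  -0.16406805  0.0246826 ] [ 0.51852685 -0.16392895  0.02469009]
narrow_center [(0.7, array([ 0.5809, -0.3369,  0.0114]))]
wide_center [(0.97, array([ 0.4282, -0.4164,  0.0275]))]
[ 0.6835546   0.31583089 -0.11177218  1.59641196  0.03671071  1.2314529
 -1.08674758]
```

Fits and heights agree to about 3 mm: rack at (0.462, 0.021) with yaw 86°, narrow roll at (0.581, -0.336), wide roll at (0.430, -0.415). I'll turn the wrist by a half turn so that the camera side faces away from the pile, then stand over the narrow roll.

Call:
arm_command --rows '[0,0,-0.06,-0.02,-0.06,0.03,-0.53,0,0,-0.12,-0.04,-0.13,0.06,-0.53,0,0,-0.18,-0.06,-0.2,0.1,-0.53,0,0,-0.24,-0.084,-0.257,0.13,-0.53,0,0,-0.3,-0.084,-0.257,0.13,-0.53,0,0,-0.36,-0.084,-0.257,0.13,-0.53,0,0,-0.42,-0.084,-0.257,0.13,-0.53,0,0,-0.48,-0.084,-0.257,0.13,-0.53,0,0,-0.5,-0.084,-0.257,0.13,-0.53,0,0,-0.5,-0.084,-0.257,0.13,-0.53]'

```text
time_s: 4.05
tool_pos: [0.582, -0.3354, 0.2491]
ee_rot: [-3.139, 0.128, 0.0]
contact_force: [-0.3, 0.3, -0.4]
opening: 0.02
```

Call:
arm_command --rows '[0,0,-0.06,0,0,0.03,-0.53,0,0,-0.12,0,0,0.06,-0.53,0,0,-0.18,0,0,0.1,-0.53,0,0,-0.24,0,0,0.15,-0.53,0,0,-0.3,0,0,0.2,-0.53,0,0,-0.36,0,0,0.25,-0.53,0,0,-0.42,0,0,0.25,-0.53,0,0,-0.48,0,0,0.25,-0.53,0,0,-0.505,0,0,0.25,-0.53,0,0,-0.505,0,0,0.25,-0.53]'

```text
time_s: 5.3
tool_pos: [0.582, -0.3354, 0.1491]
ee_rot: [-2.295, -2.145, -0.0]
contact_force: [0.4, -0.2, -0.0]
opening: 0.0201
```

```bash
cat >> h.py <<'E'
OX,OY,YAW=.462,.021,np.radians(86)
def r2w(x,y,z): c,s=np.cos(YAW),np.sin(YAW); return np.array([OX+c*x-s*y,OY+s*x+c*y,z])
def w2r(p): c,s=np.cos(YAW),np.sin(YAW); dx,dy=p[0]-OX,p[1]-OY; return np.array([c*dx+s*dy,-s*dx+c*dy,p[2]])
def st():
    s=robot.read_state(); M=R.from_rotvec(s["ee_rot"]).as_matrix()
    print("t",s["time_s"],"tcp",np.round(s["tool_pos"],4),"rack",w2r(s["tool_pos"]).round(4),"yaw",np.degrees(np.arctan2(M[1,0],M[0,0])).round(2),"zaxis",M[:,2].round(3),"F",np.round(s["contact_force"],1),"open",round(s["opening"],4)); return s
E
python3 - <<'E'
from h import *
s=st(); print(np.round(s["joint_positions"],2))
im=robot.camera("wrist"); cv2.imwrite("pics/w2.png",im)
for n in ("narrow_center","wide_center"): print(n,pin(n,"wrist"))
print(shift([.5815,-.3355,.01]))
E
```

```text
t 5.3 tcp [ 0.582  -0.3354  0.1491] rack [-0.3471 -0.1446  0.1491] yaw 86.12 zaxis [-0.  0. -1.] F [ 0.4 -0.2 -0. ] open 0.0201
[ 0.96  0.69 -0.73  1.54  0.49  1.1   1.63]
narrow_center []
wide_center []
[-0.0006384  -0.00156982  0.34813262]
```

View pics/w2.png

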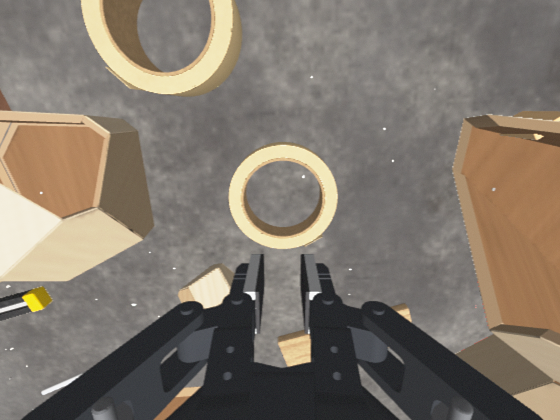

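The narrow roll's ring is centred at about (283,196). I'll check it against the TCP position.

Run:
```python
from h import *
W=robot.camera_params("wrist")
print(back(W,(283,196.5),.025), proj(W,np.array([[.582,-.3354,.025]])), np.linalg.inv(np.array(W["extrinsics"]))[:3,3])
```

```text
[ 0.57699603 -0.33360538  0.025     ] [[281.48352453 201.59463119]] [ 0.49643474 -0.32921496  0.29237947]
```

Call:
arm_command --rows '[0,0,0,0,-0.008,0.1,-0.53,0,0,0,0,-0.008,0.2,-0.53,0,0,0,0,-0.008,0.3,-0.53,0,0,0,0,-0.008,0.33,-0.53,0,0,0,0,-0.008,0.352,-0.53,0,0,0,0,-0.008,0.352,-0.4,0,0,0,0,-0.008,0.352,-0.2,0,0,0,0,-0.008,0.352,-0.2,0,0,0,0,-0.008,0.352,-0.2,0,0,0,0,-0.008,0.352,-0.2]'

```text
time_s: 6.7
tool_pos: [0.579, -0.3352, 0.0086]
ee_rot: [2.293, 2.147, 0.0]
contact_force: [0.6, -0.6, -0.0]
opening: 0.0339
```

Run:
```python
from h import *
st()
for x in (-.26,-.15,-.1,.0,.06): print(x,shift(r2w(x,0,.008)).round(4))
```

```text
t 6.7 tcp [ 0.579  -0.3352  0.0086] rack [-0.3471 -0.1415  0.0086] yaw 86.25 zaxis [ 0. -0. -1.] F [ 0.6 -0.6 -0. ] open 0.0339
-0.26 [ 0.2194 -0.3529  0.0015]
-0.15 [ 0.4944 -0.3517  0.0015]
-0.1 [ 0.6194 -0.3511  0.0015]
0.0 [ 0.8694 -0.35    0.0015]
0.06 [ 1.0194 -0.3494  0.0015]
```

Call:
arm_command --rows '[0,0,0,0.01,-0.04,0,-0.2,0,0,0,0.03,-0.09,0,-0.2,0,0,0,0.06,-0.14,0,-0.2,0,0,0,0.09,-0.19,0,-0.2,0,0,0,0.12,-0.24,0,-0.2,0,0,0,0.15,-0.29,0,-0.2,0,0,0,0.18,-0.33,0,-0.2,0,0,0,0.2,-0.353,0,-0.2,0,0,0,0.22,-0.353,0,-0.2,0,0,0,0.22,-0.353,0,-0.2]'

```text
time_s: 7.95
tool_pos: [0.4445, -0.2376, 0.0086]
ee_rot: [2.292, 2.149, 0.001]
contact_force: [1.0, -0.0, -0.1]
opening: 0.0341
```

Run:
```python
from h import *
st()
robot.camera("top"); print([(p,w2r(x).round(4)) for p,x in pin("narrow_center","top")])
im=robot.camera("wrist"); cv2.imwrite("pics/w3.png",im)
for x in (-.15,.06): print(x,shift(r2w(x,0,.008)).round(4))
```

```text
t 7.95 tcp [ 0.4445 -0.2376  0.0086] rack [-0.2592 -0.0006  0.0086] yaw 86.31 zaxis [ 0.  0. -1.] F [ 1.  -0.  -0.1] open 0.0341
[(0.64, array([-0.2636, -0.0175,  0.0142]))]
-0.15 [0.2747 0.0004 0.0011]
0.06 [0.7997 0.0027 0.0012]
```

View pics/w3.png

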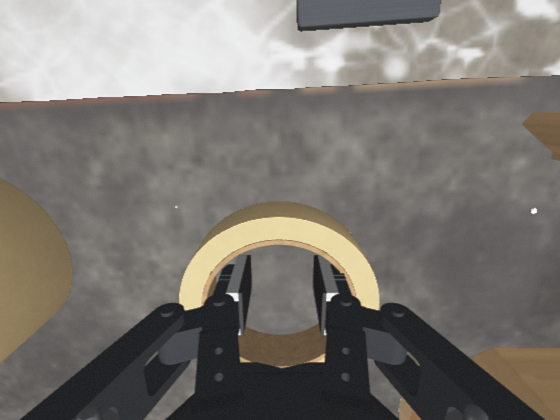

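Call:
arm_command --rows '[0,0,0,0.03,-0.01,0,-0.15,0,0,0,0.06,-0.01,0,-0.15,0,0,0,0.1,-0.01,0,-0.15,0,0,0,0.14,0,0,-0.15,0,0,0,0.18,0,0,-0.15,0,0,0,0.22,0,0,-0.15,0,0,0,0.26,0,0,-0.15,0,0,0,0.3,0,0,-0.15,0,0,0,0.34,0,0,-0.15,0,0,0,0.37,0,0,-0.15]'

```text
time_s: 9.35
tool_pos: [0.4535, -0.0892, 0.0085]
ee_rot: [-2.292, -2.148, -0.0]
contact_force: [-0.4, -1.3, 0.6]
opening: 0.0362
```

Run:
```python
from h import *
st()
robot.camera("top"); print([(p,w2r(x).round(4)) for p,x in pin("narrow_center","top")])
for x in (.0,.055): print(x,shift(r2w(x,0,.008)).round(4))
```

```text
t 9.35 tcp [ 0.4535 -0.0892  0.0085] rack [-0.1106  0.0008  0.0085] yaw 86.29 zaxis [-0.  0. -1.] F [-0.4 -1.3  0.6] open 0.0362
[(0.73, array([0.2863, 0.023 , 0.0017]))]
0.0 [0.2754 0.0036 0.0015]
0.055 [0.4129 0.0045 0.0015]
```

Call:
arm_command --rows '[0,0,0,0.03,0,0,-0.15,0,0,0,0.07,0,0,-0.15,0,0,0,0.11,0,0,-0.15,0,0,0,0.15,0,0,-0.15,0,0,0,0.19,0,0,-0.15,0,0,0,0.23,0,0,-0.15,0,0,0,0.27,0.002,0,-0.15,0,0,0,0.31,0.004,0,-0.15,0,0,0,0.34,0.004,0,-0.15,0,0,0,0.36,0.004,0,-0.15]'

```text
time_s: 10.7
tool_pos: [0.4644, 0.054, 0.0085]
ee_rot: [-2.292, -2.148, 0.0]
contact_force: [0.2, -0.8, 0.0]
opening: 0.0361
```

Run:
```python
from h import *
st()
im=robot.camera("wrist"); cv2.imwrite("pics/w4.png",im)
for x in (.055,.06): print(x,shift(r2w(x,0,.008)).round(4))
```

```text
t 10.7 tcp [0.4644 0.054  0.0085] rack [ 0.0331 -0.0001  0.0085] yaw 86.28 zaxis [-0.  0. -1.] F [ 0.2 -0.8  0. ] open 0.0361
0.055 [0.0528 0.     0.0014]
0.06 [0.0653 0.0001 0.0014]
```

View pics/w4.png

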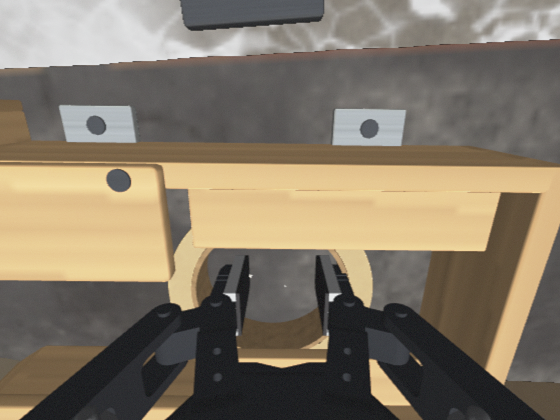

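The narrow roll is under the low roof, with the fingers in its core. I'll push it home until it touches the end wall.

Call:
arm_command --rows '[0,0,0,0.015,0,0,-0.15,0,0,0,0.03,0,0,-0.15,0,0,0,0.045,0,0,-0.15,0,0,0,0.06,0,0,-0.15,0,0,0,0.065,0,0,-0.15,0,0,0,0.07,0,0,-0.15,0,0,0,0.072,0,0,-0.15,0,0,0,0.072,0,0,-0.15,0,0,0,0.072,0,0,-0.15,0,0,0,0.072,0,0,-0.15]'

```text
time_s: 12.0
tool_pos: [0.4663, 0.082, 0.0085]
ee_rot: [-2.293, -2.148, -0.0]
contact_force: [0.5, 0.2, -0.0]
opening: 0.0363
```

Call:
arm_command --rows '[0,0,0,-0.012,0,0,-0.3,0,0,0,-0.012,0,0,-0.5,0,0,0,-0.012,0,0,-0.5,0,0,0,-0.012,0,0,-0.5,0,0,0,-0.012,0,-0.1,-0.5,0,0,0,-0.012,0,-0.2,-0.5,0,0,0,-0.012,0,-0.32,-0.5,0,0,0,-0.012,0,-0.44,-0.5,0,0,0,-0.012,0,-0.5,-0.5,0,0,0,-0.012,0,-0.5,-0.5]'

```text
time_s: 13.25
tool_pos: [0.4667, 0.0772, 0.2099]
ee_rot: [2.291, 2.146, 0.003]
contact_force: [0.1, 0.1, -0.8]
opening: 0.0216
```

Run:
```python
from h import *
st()
im=robot.camera("wrist"); cv2.imwrite("pics/w5.png",im)
print([(p,w2r(x).round(4)) for p,x in pin("narrow_center","wrist")+pin("rack","wrist")])
robot.camera("top"); print(pin("wide_center","top"))
print(shift([.430,-.415,.2]))
```

```text
t 13.25 tcp [0.4667 0.0772 0.2099] rack [ 0.0564 -0.0008  0.2099] yaw 86.24 zaxis [ 0.003 -0.001 -1.   ] F [ 0.1  0.1 -0.8] open 0.0216
[]
[(0.63, array([ 0.431 , -0.4138,  0.0279]))]
[-1.23351132 -0.00846552  0.01897053]
```

View pics/w5.png

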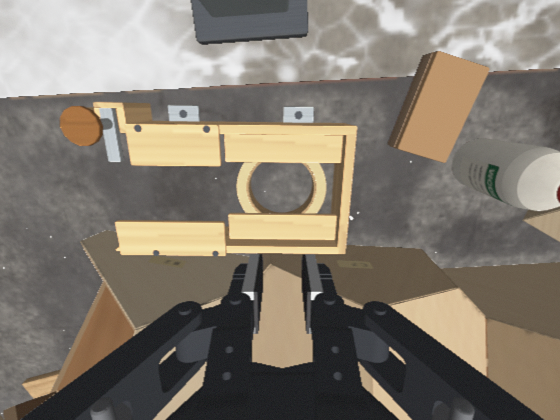

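The narrow roll is flat near the end wall, its ring spanning columns 236–327. Next I'll go to the wide roll.

Call:
arm_command --rows '[0,0,0,-0.1,0,0,-0.5,0,0,0,-0.22,0,0,-0.5,0,0,0,-0.36,0,0,-0.5,0,0,0,-0.5,0,0,-0.5,0,0,0,-0.64,0,0,-0.5,0,0,0,-0.78,0,0,-0.5,0,0,0,-0.92,0,0,-0.5,0,0,0,-1,0,0,-0.5,0,0,0,-1,0,0,-0.5,0,0,0,-1,0,0,-0.5]'

```text
time_s: 14.75
tool_pos: [0.44, -0.321, 0.2079]
ee_rot: [-2.291, -2.148, -0.0]
contact_force: [-0.4, 0.3, -0.1]
opening: 0.0214
```

Call:
arm_command --rows '[0,0,0,-0.1,0,0,-0.5,0,0,0,-0.2,0,0,-0.5,0,0,0,-0.235,-0.008,0.05,-0.5,0,0,0,-0.235,-0.008,0.08,-0.5,0,0,0,-0.235,-0.008,0.08,-0.5,0,0,0,-0.235,-0.008,0.08,-0.5,0,0,0,-0.235,-0.008,0.08,-0.5,0,0,0,-0.235,-0.008,0.08,-0.5,0,0,0,-0.235,-0.008,0.08,-0.5,0,0,0,-0.235,-0.008,0.08,-0.5]'

```text
time_s: 16.0
tool_pos: [0.4306, -0.4156, 0.1765]
ee_rot: [-2.293, -2.148, 0.0]
contact_force: [-0.0, 0.1, 0.7]
opening: 0.0213
```

Run:
```python
from h import *
s=st(); print(np.round(s["joint_positions"],2))
im=robot.camera("wrist"); cv2.imwrite("pics/w6.png",im)
W=robot.camera_params("wrist"); print(pin("wide_center","wrist"), "TCP at z .052:",proj(W,[[s["tool_pos"][0],s["tool_pos"][1],.052]]))
```

```text
t 16.0 tcp [ 0.4306 -0.4156  0.1765] rack [-0.4377  0.0009  0.1765] yaw 86.25 zaxis [-0.  0. -1.] F [-0.   0.1  0.7] open 0.0213
[ 1.22  0.51 -0.66  1.72  0.36  1.04  1.93]
[] TCP at z .052: [[281.59999819 201.63900612]]
```

View pics/w6.png

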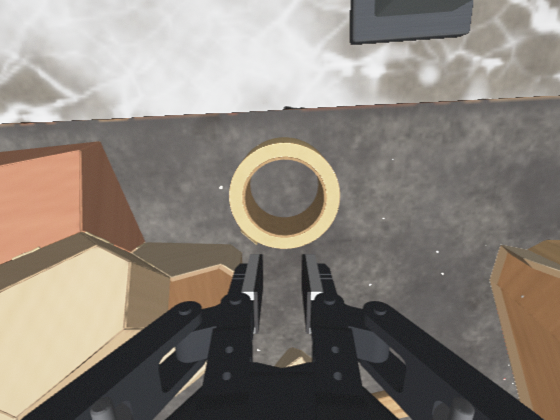

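```bash
python3 - <<'E'
from h import *
W=robot.camera_params("wrist")
E1=np.eye(4);E1[:3]=[[-.0815,-.941,-.3275,.560],[-.9967,.0767,.027,-.367],[0,.328,-.945,.444]]
W1=dict(W,extrinsics=np.linalg.inv(E1))
for a,b in (((360,147),(238,264)),((362,86),(160,307)),((415,158),(165,270))):
    p,q=ray(W1,a),ray(W,b); t=np.linalg.lstsq(np.c_[p[1],-q[1]],q[0]-p[0],rcond=None)[0]
    A,B=p[0]+p[1]*t[0],q[0]+q[1]*t[1]; print(((A+B)/2).round(3),np.linalg.norm(A-B).round(3))
print("wide",back(W,(285,195),.052))
E
python3 -c "
import cv2;a=cv2.imread('pics/w1.png')[20:260,230:520];b=cv2.imread('pics/w6.png')[130:370,0:290]
import numpy as np;cv2.imwrite('pics/cmp.png',cv2.resize(np.hstack([a,b]),None,fx=1.35,fy=1.35))"
```

```text
[ 0.5   -0.467  0.044] 0.001
[ 0.56  -0.514  0.043] 0.093
[ 0.485 -0.531  0.074] 0.001
wide [ 0.42411102 -0.41189433  0.052     ]
```

View pics/cmp.png

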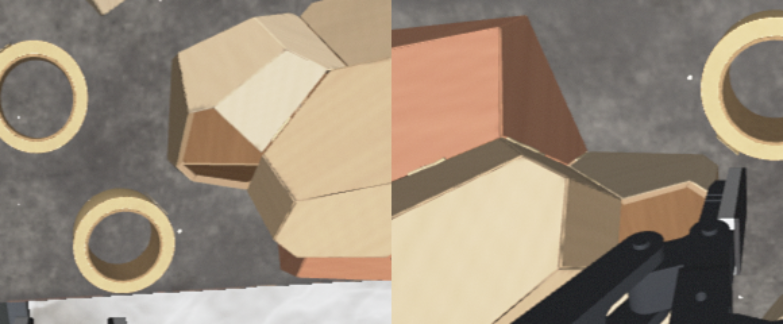

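The pile's nearest corner is low (z≈0.04) and clear of the gripper. The wide roll is at (0.425, -0.412), so I'll descend into its core.

Call:
arm_command --rows '[0,0,0,0.008,-0.013,0.1,-0.5,0,0,0,0.008,-0.013,0.2,-0.5,0,0,0,0.008,-0.013,0.28,-0.5,0,0,0,0.008,-0.013,0.34,-0.5,0,0,0,0.008,-0.013,0.39,-0.5,0,0,0,0.008,-0.013,0.39,-0.4,0,0,0,0.008,-0.013,0.39,-0.2,0,0,0,0.008,-0.013,0.39,-0.15,0,0,0,0.008,-0.013,0.39,-0.15,0,0,0,0.008,-0.013,0.39,-0.15]'

```text
time_s: 17.35
tool_pos: [0.4256, -0.4122, 0.0208]
ee_rot: [2.293, 2.147, -0.0]
contact_force: [-0.3, -0.4, -0.5]
opening: 0.0361
```

Run:
```python
from h import *
st()
for x in (-.26,-.12,-.056): print(x,shift(r2w(x,0,.02)).round(4))
```

```text
t 17.35 tcp [ 0.4256 -0.4122  0.0208] rack [-0.4346  0.0061  0.0208] yaw 86.25 zaxis [ 0. -0. -1.] F [-0.3 -0.4 -0.5] open 0.0361
-0.26 [0.4365 0.0171 0.0018]
-0.12 [0.7865 0.0187 0.0017]
-0.056 [0.9465 0.0194 0.0016]
```

Call:
arm_command --rows '[0,0,0,0.03,0.003,0,-0.15,0,0,0,0.08,0.006,0,-0.15,0,0,0,0.13,0.01,0,-0.15,0,0,0,0.18,0.013,0,-0.15,0,0,0,0.23,0.017,0,-0.15,0,0,0,0.28,0.017,0,-0.15,0,0,0,0.33,0.017,0,-0.15,0,0,0,0.38,0.017,0,-0.15,0,0,0,0.42,0.017,0,-0.15,0,0,0,0.45,0.017,0,-0.15]'

```text
time_s: 18.6
tool_pos: [0.4441, -0.2318, 0.0205]
ee_rot: [-2.292, -2.148, 0.0]
contact_force: [-0.2, -0.6, -0.5]
opening: 0.036
```

Call:
arm_command --rows '[0,0,0,0.03,0,0,-0.15,0,0,0,0.06,0,0,-0.15,0,0,0,0.1,0,0,-0.15,0,0,0,0.14,0,0,-0.15,0,0,0,0.18,0,0,-0.15,0,0,0,0.22,0,0,-0.15,0,0,0,0.26,0,0,-0.15,0,0,0,0.3,0,0,-0.15,0,0,0,0.34,0,0,-0.15,0,0,0,0.36,0,0,-0.15]'

```text
time_s: 19.85
tool_pos: [0.4536, -0.088, 0.0205]
ee_rot: [-2.292, -2.149, -0.0]
contact_force: [-0.1, -0.4, 0.3]
opening: 0.0364
```

Run:
```python
from h import *
st()
im=robot.camera("wrist"); cv2.imwrite("pics/w7.png",im)
for x in (-.056,-.05): print(x,shift(r2w(x,0,.02)).round(4))
```

```text
t 19.85 tcp [ 0.4536 -0.088   0.0205] rack [-0.1093  0.0008  0.0205] yaw 86.31 zaxis [-0.  0. -1.] F [-0.1 -0.4  0.3] open 0.0364
-0.056 [0.1317 0.0027 0.0014]
-0.05 [0.1467 0.0028 0.0014]
```

View pics/w7.png

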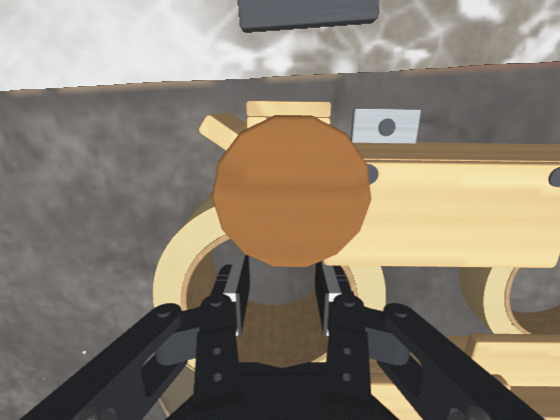

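The wide roll is entering the mouth with the fingers in its core. I'll push it home slowly, then withdraw.

Call:
arm_command --rows '[0,0,0,0.02,0,0,-0.15,0,0,0,0.05,0,0,-0.15,0,0,0,0.08,0,0,-0.15,0,0,0,0.1,0,0,-0.15,0,0,0,0.115,0,0,-0.15,0,0,0,0.125,0,0,-0.15,0,0,0,0.132,0,0,-0.15,0,0,0,0.138,0,0,-0.15,0,0,0,0.138,0,0,-0.15,0,0,0,0.138,0,0,-0.15]'

```text
time_s: 21.15
tool_pos: [0.4571, -0.0341, 0.0205]
ee_rot: [-2.293, -2.148, 0.0]
contact_force: [0.2, 0.1, -0.6]
opening: 0.0364
```

Run:
```python
from h import *
st()
im=robot.camera("wrist"); cv2.imwrite("pics/w8.png",im)
W=robot.camera_params("wrist")
for x in (-.056,-.065): print(proj(W,[r2w(x-.053,0,.052),r2w(x-.053*.8,.0318,.052)]).round(0).tolist())
```

```text
t 21.15 tcp [ 0.4571 -0.0341  0.0205] rack [-0.0553  0.001   0.0205] yaw 86.26 zaxis [-0.  0. -1.] F [ 0.2  0.1 -0.6] open 0.0364
[[164.0, 307.0], [180.0, 245.0]]
[[145.0, 307.0], [159.0, 245.0]]
```

View pics/w8.png

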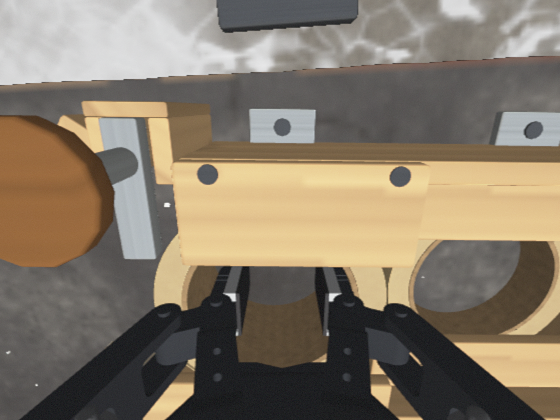

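The roll's rear edge is at column 155, so its centre is at x ≈ -60 mm. I'll nudge it a few mm more until it makes contact.

Call:
arm_command --rows '[0,0,0,0.003,0,0,-0.15,0,0,0,0.006,0,0,-0.15,0,0,0,0.009,0,0,-0.15,0,0,0,0.012,0,0,-0.15,0,0,0,0.012,0,0,-0.15,0,0,0,0.012,0,0,-0.15,0,0,0,0.012,0,0,-0.15,0,0,0,0.012,0,0,-0.15,0,0,0,0.012,0,0,-0.15,0,0,0,0.012,0,0,-0.15]'

```text
time_s: 22.45
tool_pos: [0.4574, -0.0293, 0.0205]
ee_rot: [-2.293, -2.148, -0.0]
contact_force: [-0.4, -0.2, -0.0]
opening: 0.0363
```

Call:
arm_command --rows '[0,0,0,-0.008,0,0,-0.3,0,0,0,-0.008,0,0,-0.5,0,0,0,-0.008,0,0,-0.5,0,0,0,-0.008,0,0,-0.5,0,0,0,-0.008,0,-0.1,-0.5,0,0,0,-0.008,0,-0.2,-0.5,0,0,0,-0.008,0,-0.32,-0.6,0,0,0,-0.008,0,-0.42,-1,0,0,0,-0.008,0,-0.42,-1,0,0,0,-0.008,0,-0.42,-1]'

```text
time_s: 23.7
tool_pos: [0.4569, -0.0327, 0.188]
ee_rot: [-2.293, -2.147, 0.001]
contact_force: [-0.3, 0.4, 0.5]
opening: 0.0005
```

Run:
```python
from h import *
st()
im=robot.camera("wrist"); cv2.imwrite("pics/w9.png",im)
W=robot.camera_params("wrist")
print([(p,w2r(x).round(4)) for n in ("wide_center","narrow_center","keeper_top") for p,x in pin(n,"wrist")])
print("expected",r2w(-.112,.07,.112),shift(r2w(-.112,.07,.112)))
```

```text
t 23.7 tcp [ 0.4569 -0.0327  0.188 ] rack [-0.0539  0.0013  0.188 ] yaw 86.24 zaxis [-0. -0. -1.] F [-0.3  0.4  0.5] open 0.0005
[(0.71, array([-0.1049,  0.0714,  0.1083])), (0.81, array([-0.1073,  0.0686,  0.1117]))]
expected [ 0.38435779 -0.08584422  0.112     ] [-0.14542425 -0.17172148  0.18932939]
```

The picture allowance is used up, so I'll go on with numbers. The keeper knob is at about rack (-0.109, 0.07). I'll press it down with shut fingers.

Call:
arm_command --rows '[0,0,0,-0.07,-0.09,0,-1,0,0,0,-0.138,-0.172,0,-1,0,0,0,-0.138,-0.172,0.05,-1,0,0,0,-0.138,-0.172,0.1,-1,0,0,0,-0.138,-0.172,0.15,-1,0,0,0,-0.138,-0.172,0.18,-1,0,0,0,-0.138,-0.172,0.2,-1,0,0,0,-0.138,-0.172,0.22,-1,0,0,0,-0.138,-0.172,0.24,-1,0,0,0,-0.138,-0.172,0.25,-1]'

```text
time_s: 25.15
tool_pos: [0.3851, -0.083, 0.0882]
ee_rot: [-2.293, -2.148, -0.0]
contact_force: [-1.3, 0.1, 2.8]
opening: -0.0001
```

Call:
arm_command --rows '[0,0,0,0,0,0.005,-1,0,0,0,0,0,0.01,-1,0,0,0,0,0,0.015,-1,0,0,0,0,0,0.02,-1,0,0,0,0,0,0.022,-1,0,0,0,0,0,0.024,-1,0,0,0,0,0,0.025,-1,0,0,0,0,0,0.025,-1,0,0,0,0,0,0.025,-1,0,0,0,0,0,0.025,-1]'

```text
time_s: 26.4
tool_pos: [0.3849, -0.0831, 0.0785]
ee_rot: [-2.293, -2.148, 0.0]
contact_force: [-0.6, 0.0, -0.1]
opening: -0.0001
```

Run:
```python
from h import *
st()
```

```text
t 26.4 tcp [ 0.3849 -0.0831  0.0785] rack [-0.1093  0.0696  0.0785] yaw 86.25 zaxis [-0.  0. -1.] F [-0.6  0.  -0.1] open -0.0001
```

Call:
arm_command --rows '[0,0,0,0,0,-0.05,-1,0,0,0,0,0,-0.15,-1,0,0,0,0,0,-0.28,-1,0,0,0,0.1,0,-0.4,-1,0,0,0,0.2,0.1,-0.45,-1,0,0,0,0.2,0.17,-0.45,-1,0,0,0,0.2,0.17,-0.45,-1,0,0,0,0.2,0.17,-0.45,-1,0,0,0,0.2,0.17,-0.45,-1,0,0,0,0.2,0.17,-0.45,-1]'

```text
time_s: 27.65
tool_pos: [0.4577, -0.0079, 0.2586]
ee_rot: [2.293, 2.147, -0.001]
contact_force: [0.0, 0.8, 0.4]
opening: -0.0002
```

Run:
```python
from h import *
st()
im=robot.camera("wrist"); cv2.imwrite("pics/w10.png",im); W=robot.camera_params("wrist")
for n in ("wide_center","narrow_center","keeper_top","rack"): print(n,[(p,w2r(x).round(4)) for p,x in pin(n,"wrist")])
# rectified view of the slot at each roll's top height: find inner/outer edges along centre line
for z,a,b in ((.052,-.13,0),(.025,-.01,.13)):
    xs=np.arange(a,b,.001); g=[]
    for y in (.0,.01,-.01):
        uv=proj(W,np.array([r2w(x,y,z) for x in xs])).astype(np.float32)
        v=cv2.remap(im,uv[:,0].reshape(1,-1),uv[:,1].reshape(1,-1),cv2.INTER_LINEAR)[0].astype(int); g.append(v[:,2]-v[:,0])
    g=np.mean(g,0); d=np.diff(g); i=np.argsort(-abs(d))[:8]; print(z,[(round(xs[k]*1000),int(d[k])) for k in sorted(i)])
    print([(round(xs[k]*1000),int(g[k])) for k in range(0,len(xs),4)])
robot.camera("top")
for n in ("wide_center","narrow_center","keeper_top"): print(n,[(p,w2r(x).round(4)) for p,x in pin(n,"top")])
for n in ("bottle","cell","sander"): print(n,pin(n,"top"))
```

```text
t 27.65 tcp [ 0.4577 -0.0079  0.2586] rack [-0.0291  0.0023  0.2586] yaw 86.24 zaxis [-0.    -0.001 -1.   ] F [0.  0.8 0.4] open -0.0002
wide_center [(0.41, array([ 0.2861,  0.023 , -0.0017]))]
narrow_center []
keeper_top [(0.59, array([-0.1046,  0.0668,  0.0764]))]
rack []
0.052 [(-110, 17), (-109, 23), (-108, 17), (-93, -12), (-20, 18), (-19, 17), (-4, -19), (-3, -22)]
[(-130, 4), (-126, 4), (-122, 4), (-118, 4), (-114, 4), (-110, 6), (-106, 68), (-102, 68), (-98, 67), (-94, 71), (-90, 40), (-86, 37), (-82, 17), (-78, 13), (-74, 5), (-70, 6), (-66, 5), (-62, 6), (-58, 6), (-54, 5), (-50, 5), (-46, 7), (-42, 5), (-38, 6), (-34, 6), (-30, 5), (-26, 14), (-22, 17), (-18, 65), (-14, 64), (-10, 68), (-6, 68), (-2, 13)]
0.025 [(-2, -15), (-1, -20), (2, 16), (3, 19), (17, -12), (18, -17), (106, -15), (107, -19)]
[(-10, 66), (-6, 67), (-2, 51), (2, 16), (6, 65), (10, 67), (14, 67), (18, 53), (22, 7), (26, 4), (30, 5), (34, 6), (38, 6), (42, 6), (46, 7), (50, 7), (54, 7), (58, 6), (62, 7), (66, 7), (70, 7), (74, 6), (78, 7), (82, 6), (86, 23), (90, 36), (94, 69), (98, 68), (102, 68), (106, 55), (110, 15), (114, 39), (118, 41), (122, 41), (126, 38)]
wide_center []
narrow_center []
keeper_top []
bottle [(0.82, array([0.4581, 0.3125, 0.0029]))]
cell [(0.97, array([ 0.6861, -0.4137,  0.0039]))]
sander [(0.66, array([ 3.954e-01,  2.497e-01, -2.000e-04]))]
```

```bash
python3 -c "
from h import *
st(); print(robot.hand_in())"
```

```text
t 28.25 tcp [ 0.458  -0.0077  0.2585] rack [-0.0289  0.002   0.2585] yaw 86.26 zaxis [-0.  0. -1.] F [0.2 0.1 0.4] open 0.0002
the job is handed in; nothing more can be done
None
```

I loaded both rolls and pressed the keeper down, then handed the job in at 28.3 s of the 72 s allowed; hand-in gives no verdict. I moved each roll with the fingers standing in its core: the narrow one under the low roof first, then the wide one behind it. I then pressed the keeper knob with shut fingers and backed off clear of everything.

Last checks:
- **Wide roll:** its edges in the wrist image put the centre at rack x ≈ -56 mm, fully home.
- **Narrow roll:** its edges put the centre at rack x ≈ +54.5 mm. That is about 5 mm short of the end wall, but well past the 35 mm limit.
- **Keeper:** I pressed it to 78.5 mm, which is about 33.5 mm down. The network then saw the knob top at 76 mm, so it stayed down.
- **Bystanders:** the bottle, cell and sanding block are within about 5 mm of where they started, which is the measuring noise.
- **Forces:** readings stayed below about 3 N.

Some checks failed or were not made:
- **Network results:** at the end the networks did not find the rolls inside the rack; one gave a low-confidence false hit outside it. The roll positions therefore rest on the image edges alone.
- **Sideways position:** I did not measure this at the end. The channel walls limit it to about 9 mm either way.
- **Pictures:** the 12-picture limit ran out before the keeper press, so I did not look at the final state by eye.

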